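# Fit the axle into the rempah rolling pin

### The arm

A 7-joint arm with a two-finger parallel gripper is mounted at the origin on the work surface. World frame = base frame: x ahead of the robot, y to its left, z up, the work surface at z = 0. Lengths are in m, angles in rad, forces in N, time in s.
With the tool pointing down it reaches from about 0.4 to 0.875 m from the base axis. Payload 19.3 kg.
Tool frame: the origin (TCP) lies on the centre line of the jaws, within the pads' length; the fingertips stand 14 mm ahead of it and the grasp point (between the pads) lies 5 mm behind it; x points along the fingers, y is the direction in which the jaws open and shut, and the axes are right-handed (so a half turn about x gives the same grasp; the last joint's range is limited). The gripper opens to 85 mm and grips with 20 to 120 N. Pads are 22 mm wide; open, the fingers measure 114 mm over their backs; the gripper's body (76 mm by 85 mm) begins 54 mm behind the grasp point. The pads swing forward as they close: fully open they stand 13 mm farther back than shut.
Start: joints at [-1.361, 0.521, -0.036, 1.599, 0.021, 1.021, -0.113], TCP at [0.173, 0.601, 0.245] pointing down, gripper open.
Joint ranges: [-2.91, 2.91], [-0.3, 2.13], [-1.5, 1.42], [0.17, 2.43], [-1.26, 4.41], [0.16, 1.93], [-2.52, 2.52]. Speed limits (rad/s): [1.89, 1.89, 2.39, 2.39, 3.01, 3.01, 3.01].

### API

Orientations are given as [roll, pitch, yaw] about the fixed x, y, z axes, in that order (R = Rz(yaw) Ry(pitch) Rx(roll)).
In Python, from bench import manip gives the robot as it stands.
- The arm moves only by the tool drive_tool, never from a script. Its argument "series" is one flat list of numbers, 7 for each row, row after row: the shift along the tool's x, y, z in mm, then the turn, a rotation vector about the tool's x, y, z in rad, then the finger opening in mm, from 0 to 85.4. In form: [x, y, z, wx, wy, wz, gripper, x, y, z, wx, wy, wz, gripper, ...]. A call has 1 to 8 rows; each row shifts and turns the commanded pose from where the row before left it, along the tool's axes as they then stand; what a row does not reach is not made up. A row lasts 1/12 s, in which the tool goes at most 41.7 mm and 7.16 degrees, less where a joint would pass 70% of its speed; a pose out of reach is approached as far as the arm can. A call is refused whole if a number of a shift passes 41.7 or a number of a turn 0.125, either way. A call with a gripper value outside its range is refused whole. The fingers move at their own pace and stop on an object; the grip force is fixed at half the most. Time passes only in rows, so rows that do not move let the fingers close. It gives the time, the measured TCP pose, the force and the opening at its end, in the units of the state.
- manip.get_obs(): the state, without advancing time (a new reading comes with each control period).
- manip.grab_frame(name): name is "scene" or "top" or "wrist"; returns a dict with "img" (384x512x3 uint8, blue, green, red), "depth" (384x512 float32, m along the optical axis (not along the pixel's ray), 0 where there is no reading), "intrinsics" (3x3 intrinsics, pixels), "dist_coeffs" ([k1, k2, p1, p2, k3] as OpenCV has them; the pictures are not rectified), "cam_to_world" (4x4, takes a point from camera to world coordinates). Camera axes: x right, y down, z forward; pixel columns grow to the right and rows downward; lengths in m; the calibration is good to about 2 mm. A picture is of the moment at which its call begins.
- manip.hand_in(): hands the job in, once; it reports no verdict.
Trained networks look in a picture, given as the dict that the camera call returned (one of the last four; its "shot" number tells which), for a name from the list of things; names that differ only in an ending like _2 or _b are one class to them, and where a whole thing is asked for, a point or a joint stands for the part that bears it (a point fixed in the world has none). Each returns a list of dicts, best first, with "conf" (0 to 1); they miss things now and then, are a little off and sometimes report something else, mostly with a low value. They report only what shows in the picture. A call takes as long as a camera call.
- manip.find_in(picture, name): "extent" ([centre column, centre row, width, height] in pixels, round what is visible of it).
- manip.pinpoint(picture, name): "pixel" ([column, row] in pixels: a listed point, or the origin of a listed thing).
The state is a dict: "t": time; "joint_pos": joint angles; "dq": joint speeds; "joint_efforts": joint torques, N m; "ee_pos": TCP position; "eef_rot": TCP orientation; "ft_force": force on the tool from outside, world axes, zero at the start; "torque": the same for the moment, N m; "width": opening from 0.0 (shut) to 1.0 (fully open).
Only numpy, scipy, OpenCV 4.12 (cv2) and the standard library are available. Lean on these libraries where they do the work, as an engineer would, in place of code of your own. Each camera call takes 0.05 s, during which the arm holds its last target.

### The job

Put the rolling pin together: take the steel axle from its rest, push it about halfway into the bore of the barrel and let go of it, then take hold further back, by its wooden handle, and push it home until the handle's shoulder sits fully against the barrel. Once it is seated, keep pressing steadily with about 15 N for a second to bed it, then let go; at no time may the axle bear on the barrel, endwise or sideways, with more than 25 N. Leave the jars, ladle, colander and whisk where they are.

Things in the scene. Friction and masses are not known exactly. Their poses are not given: they have to be found in the camera images.
- barrel: Fixed wooden rolling-pin barrel, 60 mm diameter, 200 mm long, lying level in a fixed saddle 85 mm wide, with its own 80 mm handle at the far end. Origin on the work surface under its middle; local y runs along the bore, +y out of the open mouth; z up. Bore axis 64 mm above the surface. It lies to the robot's right, mouth towards the left.
- bore_mouth (a point): Centre of the bore's mouth, in the plane of the barrel's end face, 100 mm from the barrel's middle, 64 mm above the work surface; axes as the barrel's (+y out of the bore). The bore is 14.4 mm wide and 194 mm deep, with a 4 mm deep 45 degree countersink that widens it to 22.4 mm.
- bore_bottom (a point): Blind bottom of the bore, on its axis, 194 mm behind the mouth. Out of sight in the bore, 100 to 130 mm deep at the start, sits a snug cork that the axle's tip has to drive ahead of it all the way: it resists with about 6 N of sliding friction and does not spring back.
- axle_tip (a point): Free end of the loose axle, on its axis: a straight steel rod of 12 mm diameter, 185 mm from tip to handle shoulder, tip chamfered 2 mm. Local -y points from handle to tip. The axle starts lying level, tip to the robot's right, axis 38 mm above the work surface.
- axle_mid (a point): On the axle's axis, on the bare rod, 75 mm from the handle's shoulder and 110 mm from the tip, near the centre of mass, clear between the two posts of the rest.
- axle_shoulder (a point): On the axle's axis, where the rod enters the handle's flat shoulder (30 mm diameter); local +y points along the handle, away from the tip. Home is this point at the bore's mouth: the shoulder stops against the barrel's end face. When let go halfway in, the axle droops by up to 0.04 rad in the bore's play, so the handle hangs some mm low and has to be brought back onto the bore's axis before pushing on.
- axle_handle (a point): On the axle's axis, inside its turned dark wooden handle (30 mm diameter, 80 mm long, parallel over the first 62 mm), 35 mm behind the shoulder: the place to hold the handle.
- axle: The loose axle as a whole, about 0.18 kg; origin and axes as axle_shoulder. It starts on a fixed rest: two notched posts open at the top (28 mm wide, 12 mm thick, 40 mm high), 14 and 155 mm from the shoulder towards the tip, on a board 8 mm thick and 50 mm wide; it lifts straight up out of them.
- jar0: Empty open glass jar, 76 mm diameter, 100 mm high, bystander; origin at the centre of its underside.
- jar1: Second such glass jar, bystander.
- jar2: Third such glass jar, bystander, in front of the barrel.
- ladle: Steel ladle lying on the top, bowl 80 mm across, 312 mm long, 38 mm high, bystander; origin under its bowl, handle towards local +x.
- colander: Green plastic colander, 220 mm across, 92 mm high, bystander; origin at the centre of its underside.
- whisk: Bamboo tea-type whisk standing on its tines, 56 mm across, 110 mm high, bystander; origin at the centre of its underside.

How it is judged:
On the way, in this order (a step that is already met when the one before it is completed fails the run):
1. the axle is pushed partway into the bore (shoulder 45 to 140 mm short of home, tip 45 to 140 mm deep) and let go there (y of axle_shoulder in the frame of bore_mouth between 0.045 and 0.14 m and angle between the y axis of axle_shoulder and the y axis of bore_mouth, either way round below 0.12 rad and distance between axle_tip and bore_bottom below 0.15 m and contact force between the fingers and axle below 0.2 N), for 0.2 s.
2. seated and pressed: shoulder within 2.5 mm of the barrel's end face while the axle is pressed on the barrel with 8 to 25 N for 0.4 s (y of axle_shoulder in the frame of bore_mouth below 0.0025 m and angle between the y axis of axle_shoulder and the y axis of bore_mouth, either way round below 0.03 rad and horizontal distance between axle_shoulder and bore_mouth below 0.004 m and contact force between axle and barrel above 8 N), for 0.4 s.
At the end, for the whole second after the job is handed in: The axle's shoulder is within 2.5 mm of the barrel's end face, on the bore's axis (within 4 mm, 0.03 rad), the axle released and at rest (y of axle_shoulder in the frame of bore_mouth below 0.0025 m and angle between the y axis of axle_shoulder and the y axis of bore_mouth, either way round below 0.03 rad and horizontal distance between axle_shoulder and bore_mouth below 0.004 m and contact force between the fingers and axle below 0.2 N and linear speed of axle below 0.01 m/s); the robot touches nothing.
It fails at once if the axle bears on the barrel with more than 25 N (contact force between axle and barrel above 25 N).
It fails at once if a jar moved by more than 30 mm or tipped over (distance of any of jar0, jar1, jar2 from where it was at the start of the episode above 0.03 m or angle between any of jar0, jar1, jar2's own z axis and vertical above 0.5 rad).
It fails at once if the ladle, colander or whisk moved by more than 30 mm or tipped over (distance of any of ladle, colander, whisk from where it was at the start of the episode above 0.03 m or angle between any of ladle, colander, whisk's own z axis and vertical above 0.5 rad).
It also fails if it takes over 67 s, if anything falls off the work surface, if the arm or the gripper's body presses on something with over 40 N, if the wrist force passes 120 N, or if a joint passes its speed limit or range.

## Working session

There is one attempt and no reset: what is moved stays moved. The work goes in short steps, Python scripts to look and compute and a tool call to move; the robot and the scene stay as the last step left them, time stands still between calls to the robot, and variables do not carry over. Pictures are saved under pics/ and viewed, and the job is handed in when it is done.

Besides the shell and the picture viewer there is one more tool, called after ">>>" as name(argument=value, ...) on one line, values as JSON. drive_tool: Moves the arm, as the interface text tells. Its arguments: {"type":"object","properties":{"series":{"type":"array","items":{"type":"number"}}},"required":["series"]}

```bash
ls; mkdir -p pics; cat > h.py <<'E'
import numpy as np, cv2
from scipy.spatial.transform import Rotation as Ro
from bench import manip
def shot(cam,fn=None):
    p=manip.grab_frame(cam)
    if fn: cv2.imwrite('pics/'+fn,p['img'])
    return p
def ray(p,px):
    K=np.array(p['intrinsics']);d=np.array(p['dist_coeffs'])
    u=cv2.undistortPoints(np.array([[px]],float),K,d)[0,0]
    T=np.array(p['cam_to_world']); r=T[:3,:3]@np.array([u[0],u[1],1.]); return T[:3,3],r
def atz(p,px,z):
    o,r=ray(p,px); return o+r*(z-o[2])/r[2]
def dep(p,px):
    o,r=ray(p,px); c,rw=int(round(px[0])),int(round(px[1])); d=p['depth'][max(rw-1,0):rw+2,max(c-1,0):c+2]; d=d[d>0]
    return o+r*np.median(d) if len(d) else None
def cloud(p):
    K=np.array(p['intrinsics']);d=np.array(p['dist_coeffs']);h,w=p['depth'].shape
    g=np.stack(np.meshgrid(np.arange(w),np.arange(h)),-1).reshape(-1,1,2).astype(float)
    u=cv2.undistortPoints(g,K,d)[:,0]; z=p['depth'].reshape(-1,1)
    T=np.array(p['cam_to_world']); P=(np.c_[u,np.ones(len(u))]*z)@T[:3,:3].T+T[:3,3]
    P[z[:,0]==0]=np.nan
    return P.reshape(h,w,3)
E
cat > a.py <<'E'
from h import *
np.set_printoptions(precision=4,suppress=True)
print(manip.get_obs())
H={'bore_mouth':.064,'axle_tip':.038,'axle_mid':.038,'axle_shoulder':.038,'axle_handle':.038,'jar0':0,'ladle':0,'colander':0,'whisk':0,'barrel':0}
for cam in ['top','scene']:
    p=shot(cam,cam+'0.png'); print(cam,p['cam_to_world'])
    for n,z in H.items():
        for r in manip.pinpoint(p,n)[:3]:
            print(n,round(r['conf'],2),np.round(r['pixel'],1),'atz',atz(p,r['pixel'],z),'depth',dep(p,r['pixel']))
E
python3 a.py
```

```text
pics
{'t': 0.0, 'joint_pos': array([-1.3612,  0.522 , -0.0363,  1.5999,  0.0212,  1.0211, -0.1128]), 'dq': array([-0.0008,  0.0013, -0.0005,  0.0002,  0.0018,  0.0005, -0.0003]), 'joint_efforts': array([  0.0053, -92.7113,   1.9832, -36.9915,   0.0182,   0.0086,
        -0.0001]), 'ee_pos': array([0.1725, 0.6004, 0.2447]), 'eef_rot': array([-1.4929,  1.5697, -1.7727]), 'ft_force': array([ 0.0504,  0.4194, -0.3668]), 'torque': array([ 0.0132,  0.0223, -0.0258]), 'width': 0.9973214638950687}
top [[ 0.0052 -0.9901  0.14    0.4158]
 [-0.9998 -0.0081 -0.0201  0.1186]
 [ 0.021  -0.1398 -0.99    1.101 ]
 [ 0.      0.      0.      1.    ]]
bore_mouth 0.88 [321.6 178.1] atz [ 0.6009 -0.1071  0.064 ] depth [ 0.5954 -0.1003  0.0948]
axle_tip 0.88 [279.  217.3] atz [0.4841 0.0198 0.038 ] depth [0.4863 0.0165 0.003 ]
axle_mid 0.68 [239.1 226.9] atz [0.4545 0.14   0.038 ] depth [0.4543 0.1399 0.0433]
axle_shoulder 0.75 [217.  230.2] atz [0.4441 0.2061 0.038 ] depth [0.4439 0.2056 0.0445]
axle_shoulder 0.39 [109.9 201.5] atz [0.5278 0.5356 0.038 ] depth [0.5312 0.5483 0.0057]
axle_handle 0.84 [207.
[... 1534 characters left out ...]
 depth [0.7925 0.2325 0.0514]
jar0 0.9 [153.1 216.1] atz [ 0.7688 -0.1022  0.    ] depth [ 0.7827 -0.0689  0.0306]
jar0 0.73 [232.2 150. ] atz [ 0.3991 -0.1955  0.    ] depth [ 0.4333 -0.1548  0.0329]
ladle 0.6 [329.9 268.4] atz [0.5857 0.3409 0.    ] depth [0.5892 0.3427 0.0047]
ladle 0.59 [426.8 303.4] atz [0.5224 0.545  0.    ] depth [0.5291 0.5456 0.0079]
ladle 0.45 [198.9 167.4] atz [ 0.5417 -0.195   0.    ] depth [ 0.6053 -0.0986  0.0778]
colander 0.84 [428.3 303.6] atz [0.5207 0.5476 0.    ] depth [0.5277 0.5482 0.0083]
whisk 0.6 [404.7 231.9] atz [0.3587 0.4115 0.    ] depth [0.4617 0.4375 0.0931]
barrel 0.56 [184.2 174.5] atz [ 0.5971 -0.1974  0.    ] depth [ 0.6376 -0.1285  0.0555]
```

View pics/top0.png

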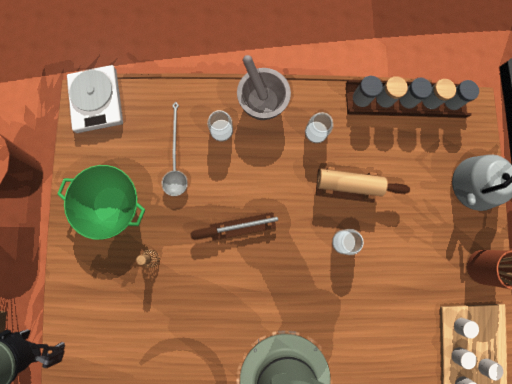

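View pics/scene0.png

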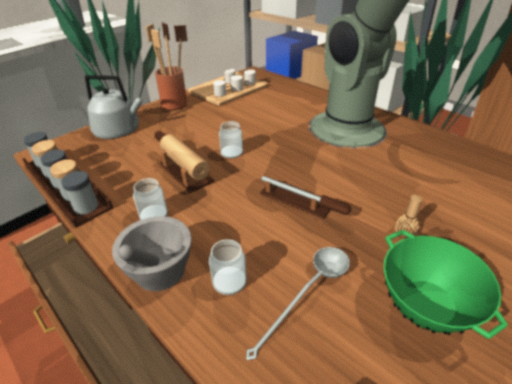

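The top view shows the axle from about (278,218) at the tip to (192,235) at the handle end. The barrel spans columns 318–388 around row 183, with jar2 at (347,242). Next I'll fit the axes from depth.

```bash
cat > b.py <<'E'
from h import *
from scipy.optimize import least_squares
np.set_printoptions(precision=4,suppress=True)
def fit(P,r,z0,a0,fixz):
    # axis: x = c + k*(y-ym), z = z0 + kz*(y-ym)
    ym=np.mean(P[:,1])
    def res(q):
        c,k,z=q; d=np.array([k,1,0]);d/=np.linalg.norm(d)
        v=P-np.array([c,ym,z]); v=v-np.outer(v@d,d); return np.linalg.norm(v,axis=1)-r
    s=least_squares(res,[np.mean(P[:,0]),a0,z0],loss='soft_l1',f_scale=.002)
    return s.x,ym,np.sqrt(np.mean(s.fun**2))
C={}
for cam in ['top','scene']:
    p=shot(cam); P=cloud(p).reshape(-1,3); I=p['img'].reshape(-1,3).astype(int); C[cam]=P
    m=(P[:,0]>.5)&(P[:,0]<.68)&(P[:,1]>-.29)&(P[:,1]<-.11)&(P[:,2]>.07)&(P[:,2]<.11)
    x,ym,e=fit(P[m],.03,.064,0.1,0)
    print(cam,'barrel',m.sum(),x,ym,e,'yaw of +y',-np.arctan(x[1]))
    B=P[m]; print(B.min(0),B.max(0))
    # end face extent along axis
    m2=(P[:,0]>.5)&(P[:,0]<.68)&(P[:,1]>-.35)&(P[:,1]<-.05)&(P[:,2]>.055)&(P[:,2]<.11)
    d=np.array([x[1],1])/np.hypot(x[1],1); s=(P[m2][:,:2]-[x[0],ym])@d
    print(' ends s',np.percentile(s,[0,.5,2,98,99.5,100]), 'origin',x[0],ym,'dir',d)
    # handle
    m=(P[:,0]>.38)&(P[:,0]<.5)&(P[:,1]>.21)&(P[:,1]<.27)&(P[:,2]>.035)&(P[:,2]<.06)
    x,ym,e=fit(P[m],.015,.038,-.18,0); print(cam,'handle',m.sum(),x,ym,e)
    m=(P[:,0]>.42)&(P[:,0]<.52)&(P[:,1]>.05)&(P[:,1]<.17)&(P[:,2]>.03)&(P[:,2]<.05)
    x,ym,e=fit(P[m],.006,.038,-.18,0); print(cam,'rod',m.sum(),x,ym,e)
    m=(P[:,0]>.4)&(P[:,0]<.52)&(P[:,1]>-.02)&(P[:,1]<.3)&(P[:,2]>.028)&(P[:,2]<.06)
    print(' axle y range',P[m][:,1].min(),P[m][:,1].max())
E
python3 b.py
```

```text
top barrel 1174 [0.5882 0.1176 0.0652] -0.1992774504368734 0.0015790057826623794 yaw of +y -0.11709886537890997
[ 0.5495 -0.2898  0.0701] [ 0.6279 -0.1102  0.1003]
 ends s [-0.1521 -0.149  -0.1415  0.1016  0.1021  0.1026] origin 0.5882217843899942 -0.1992774504368734 dir [0.1168 0.9932]
top handle 210 [ 0.4361 -0.1937  0.0393] 0.24014168091011986 0.0015463539504222946
top rod 180 [ 0.464  -0.2083  0.0395] 0.1038147968644265 0.0021992277139348056
 axle y range 0.02614417628645023 0.2860353184192965
scene barrel 673 [0.5905 0.1172 0.0665] -0.19352807420092474 0.0012838168244012518 yaw of +y -0.11666502444158237
[ 0.5455 -0.29    0.0703] [ 0.6287 -0.1101  0.0989]
 ends s [-0.1582 -0.1527 -0.1424  0.0979  0.0989  0.1013] origin 0.5905096409636397 -0.19352807420092474 dir [0.1164 0.9932]
scene handle 256 [ 0.4373 -0.1937  0.0405] 0.240195719146092 0.001211980577750155
scene rod 207 [ 0.4656 -0.2244  0.0405] 0.10455745675616492 0.0025371746584625953
 axle y range 0.025731357399245258 0.2856267194410607
```

```bash
python3 - <<'E'
import cv2
for n,(a,b,c,d) in {'top':(160,250,180,420),'scene':(120,225,140,380)}.items():
    i=cv2.imread(f'pics/{n}0.png')[a:b,c:d]; cv2.imwrite(f'pics/{n}0c.png',cv2.resize(i,None,fx=3.3,fy=3.3,interpolation=cv2.INTER_CUBIC))
E
```

```text
(no output)
```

View pics/top0c.png

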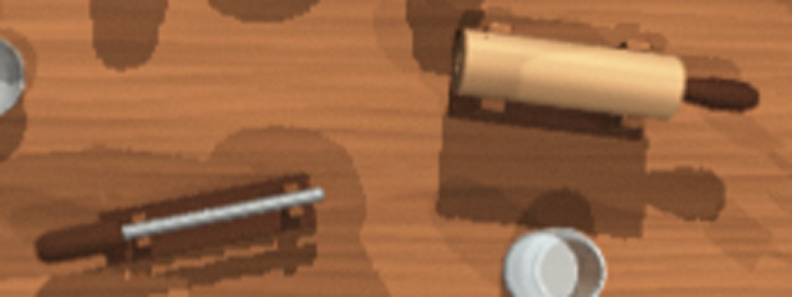

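```bash
cat >> h.py <<'E'
BD=np.array([0.1168,0.9932,0]); BD/=np.linalg.norm(BD)
MOUTH=np.array([0.601,-0.0975,0.064])
def pose():
    o=manip.get_obs(); return np.array(o['ee_pos']),Ro.from_euler('xyz',o['eef_rot']).as_matrix(),o
def down(ydir):
    x=np.array([0,0,-1.]);y=np.array(ydir,float);y/=np.linalg.norm(y);return np.c_[x,y,np.cross(x,y)]
def go(p1,R1):
    p,R,o=pose()
    print('t',o['t'],'p',p,'F',o['ft_force'],'w',o['width'],'q',o['joint_pos'])
    print('tool shift mm',np.round(1000*R.T@(p1-p),1),'rotvec',np.round(Ro.from_matrix(R.T@R1).as_rotvec(),4))
E
python3 - <<'E'
from h import *
np.set_printoptions(precision=4,suppress=True)
p,R,o=pose();print(R)
for s in (1,-1):
    R1=down(s*np.array([.982,.191,0])); go(np.array([.458,.134,.24]),R1)
E
```

```text
[[ 0.      0.2762  0.9611]
 [-0.      0.9611 -0.2762]
 [-1.     -0.      0.    ]]
t 1.2 p [0.1726 0.6007 0.2453] F [ 0.0652 -0.6837  0.6727] w 1.0014146279432832 q [-1.3612  0.5214 -0.0363  1.5995  0.0212  1.0211 -0.1128]
tool shift mm [   5.3 -369.7  403.2] rotvec [1.0989 0.     0.    ]
t 1.2 p [0.1726 0.6007 0.2453] F [ 0.0652 -0.6837  0.6727] w 1.0014146279432832 q [-1.3612  0.5214 -0.0363  1.5995  0.0212  1.0211 -0.1128]
tool shift mm [   5.3 -369.7  403.2] rotvec [-2.0427 -0.      0.    ]
```

```bash
cat >> h.py <<'E'
def plan(p1,R1,n,g,pc=None,Rc=None):
    p,R,o=pose()
    if pc is not None: p=pc
    if Rc is not None: R=Rc
    w=Ro.from_matrix(R.T@R1).as_rotvec(); out=[]
    dp=(p1-p)/n
    for i in range(n):
        Ri=R@Ro.from_rotvec(w*i/n).as_matrix()
        out.append(list(np.round(1000*Ri.T@dp,1))+list(np.round(w/n,4))+[g])
    for k in range(0,n,8): print([float(x) for r in out[k:k+8] for x in r])
E
python3 - <<'E'
from h import *
np.set_printoptions(precision=4,suppress=True)
plan(np.array([.458,.134,.2]),down([.982,.191,0]),16,50)
E
```

```text
[2.8, -23.1, 25.2, 0.0687, 0.0, 0.0, 50.0, 2.8, -21.3, 26.7, 0.0687, 0.0, 0.0, 50.0, 2.8, -19.4, 28.1, 0.0687, 0.0, 0.0, 50.0, 2.8, -17.5, 29.4, 0.0687, 0.0, 0.0, 50.0, 2.8, -15.4, 30.5, 0.0687, 0.0, 0.0, 50.0, 2.8, -13.3, 31.5, 0.0687, 0.0, 0.0, 50.0, 2.8, -11.1, 32.3, 0.0687, 0.0, 0.0, 50.0, 2.8, -8.8, 33.0, 0.0687, 0.0, 0.0, 50.0]
[2.8, -6.5, 33.6, 0.0687, 0.0, 0.0, 50.0, 2.8, -4.2, 33.9, 0.0687, 0.0, 0.0, 50.0, 2.8, -1.9, 34.1, 0.0687, 0.0, 0.0, 50.0, 2.8, 0.5, 34.2, 0.0687, 0.0, 0.0, 50.0, 2.8, 2.8, 34.1, 0.0687, 0.0, 0.0, 50.0, 2.8, 5.1, 33.8, 0.0687, 0.0, 0.0, 50.0, 2.8, 7.4, 33.4, 0.0687, 0.0, 0.0, 50.0, 2.8, 9.7, 32.8, 0.0687, 0.0, 0.0, 50.0]
```

>>> drive_tool(series=[2.8, -23, 25, 0.069, 0, 0, 50, 2.8, -21, 27, 0.069, 0, 0, 50, 2.8, -19, 28, 0.069, 0, 0, 50, 2.8, -17.5, 29.5, 0.069, 0, 0, 50, 2.8, -15.5, 30.5, 0.069, 0, 0, 50, 2.8, -13, 31.5, 0.069, 0, 0, 50, 2.8, -11, 32.5, 0.069, 0, 0, 50, 2.8, -9, 33, 0.069, 0, 0, 50])

```text
t: 1.87
ee_pos: [0.3162, 0.3665, 0.223]
eef_rot: [1.944, 1.57, 1.109]
ft_force: [1.3, 0.1, 1.0]
width: 0.583
```

>>> drive_tool(series=[2.8, -6.5, 33.5, 0.069, 0, 0, 50, 2.8, -4, 34, 0.069, 0, 0, 50, 2.8, -2, 34, 0.069, 0, 0, 50, 2.8, 0.5, 34, 0.069, 0, 0, 50, 2.8, 3, 34, 0.069, 0, 0, 50, 2.8, 5, 34, 0.069, 0, 0, 50, 2.8, 7.5, 33.5, 0.069, 0, 0, 50, 2.8, 9.5, 33, 0.069, 0, 0, 50])

```text
t: 2.53
ee_pos: [0.4581, 0.1326, 0.2006]
eef_rot: [1.933, 1.57, 0.546]
ft_force: [-0.3, 0.3, 0.1]
width: 0.589
```

```bash
python3 - <<'E'
from h import *
np.set_printoptions(precision=4,suppress=True)
go(np.array([.458,.134,.1]),down([.982,.191,0]))
p=shot('wrist','w1.png'); print(p['cam_to_world'])
for n in ['axle_mid','axle_tip','axle_shoulder','axle_handle']:
    for r in manip.pinpoint(p,n)[:2]: print(n,r['conf'],r['pixel'],atz(p,r['pixel'],.038),dep(p,r['pixel']))
E
```

```text
t 2.5333 p [0.4581 0.1326 0.2006] F [-0.3301  0.337   0.0577] w 0.5885941457469863 q [-0.673   0.3678  0.3392  2.0394 -0.1747  0.7606 -0.044 ]
tool shift mm [100.6   0.1  -1.4] rotvec [-0.0083 -0.0002 -0.0006]
[[ 0.9833  0.1736  0.0554  0.4443]
 [ 0.1822 -0.9384 -0.2937  0.2073]
 [ 0.001   0.2989 -0.9543  0.3297]
 [ 0.      0.      0.      1.    ]]
axle_mid 0.95 [258.0, 178.6] [0.4626 0.1325 0.038 ] [0.4622 0.134  0.0441]
axle_tip 0.68 [261.0, 280.6] [0.4863 0.024  0.038 ] [0.4918 0.0004 0.0005]
axle_shoulder 0.66 [255.5, 96.5] [0.4465 0.2055 0.038 ] [0.4464 0.2056 0.0529]
axle_shoulder 0.56 [255.5, 57.6] [0.4406 0.2373 0.038 ] [0.4408 0.2358 0.0529]
axle_handle 0.92 [254.5, 55.6] [0.4394 0.2387 0.038 ] [0.4397 0.2371 0.0533]
axle_handle 0.28 [256.0, 178.4] [0.4607 0.1323 0.038 ] [0.4603 0.134  0.0446]
```

View pics/w1.png

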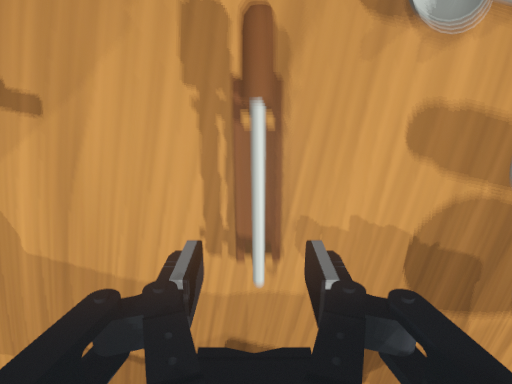

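```bash
cat >> h.py <<'E'
def proj(p,X):
    T=np.linalg.inv(np.array(p['cam_to_world'])); 
    r,_=cv2.Rodrigues(T[:3,:3]); return cv2.projectPoints(np.array([X],float),r,T[:3,3],np.array(p['intrinsics']),np.array(p['dist_coeffs']))[0][0,0]
E
python3 - <<'E'
from h import *
np.set_printoptions(precision=4,suppress=True)
p=shot('wrist');q,R,o=pose()
for dz in (.014,0,-.05): print(proj(p,q+R[:,0]*dz), q+R[:,0]*dz)
print('tcp axis at .038',proj(p,[q[0],q[1],.038]))
g=cv2.cvtColor(p['img'],cv2.COLOR_BGR2GRAY).astype(float)
# bright rod centre per row
pts=[]
for r in range(110,275,8):
    c=np.arange(240,278); w=np.clip(g[r,240:278]-140,0,None); cc=(w*c).sum()/w.sum(); pts.append(atz(p,[cc,r],.040)); 
pts=np.array(pts);k=np.polyfit(pts[:,1],pts[:,0],1);print(k,np.polyval(k,[.026,.134,.2076]),np.std(pts[:,0]-np.polyval(k,pts[:,1])))
P=cloud(p).reshape(-1,3)
m=(P[:,2]>.035)&(P[:,2]<.06)&(P[:,0]>.4)&(P[:,0]<.52)&(P[:,1]>.02)&(P[:,1]<.18)
print(m.sum());k=np.polyfit(P[m][:,1],P[m][:,0],1);print(k,np.polyval(k,[.026,.134,.2076]),P[m][:,2].max())
E
```

```text
[253.2481 251.8328] [0.4571 0.1348 0.1865]
[253.2134 266.2617] [0.4571 0.1348 0.2005]
[253.0186 348.1701] [0.4571 0.1348 0.2505]
tcp axis at .038 [253.4392 177.1772]
[-0.1981  0.4883] [0.4832 0.4618 0.4472] 0.0003313588488687546
2111
[-0.1988  0.4872] [0.4821 0.4606 0.446 ] 0.04624275563916447
```

```bash
python3 - <<'E'
from h import *
np.set_printoptions(precision=4,suppress=True)
go(np.array([.460,.1335,.033]),down([.981,.193,0]))
E
```

```text
t 2.8333 p [0.4571 0.1348 0.2005] F [-0.426   0.5958  0.24  ] w 0.584816392576249 q [-0.6764  0.3675  0.3371  2.0398 -0.1738  0.7608 -0.0453]
tool shift mm [167.5   2.6   1.9] rotvec [-0.0058 -0.0004  0.0001]
```

>>> drive_tool(series=[20, 2.6, 1.9, -0.006, 0, 0, 50, 25, 0, 0, 0, 0, 0, 50, 30, 0, 0, 0, 0, 0, 50, 30, 0, 0, 0, 0, 0, 50, 25, 0, 0, 0, 0, 0, 50, 20, 0, 0, 0, 0, 0, 50, 12, 0, 0, 0, 0, 0, 50, 0, 0, 0, 0, 0, 0, 50])

```text
t: 3.5
ee_pos: [0.4589, 0.1333, 0.0365]
eef_rot: [-1.524, 1.568, -2.9]
ft_force: [-0.1, 0.3, -0.2]
width: 0.587
```

```bash
python3 - <<'E'
from h import *
np.set_printoptions(precision=4,suppress=True)
p=shot('wrist','w2.png');go(np.array([.460,.1335,.033]),down([.981,.193,0]))
E
```

```text
t 3.55 p [0.4595 0.1333 0.0379] F [-0.0987  0.1646  0.8829] w 0.5856392515280785 q [-0.5461  0.6629  0.1866  2.1218 -0.3108  0.384   0.0859]
tool shift mm [ 4.9  0.6 -0.1] rotvec [0.0003 0.     0.0019]
```

View pics/w2.png

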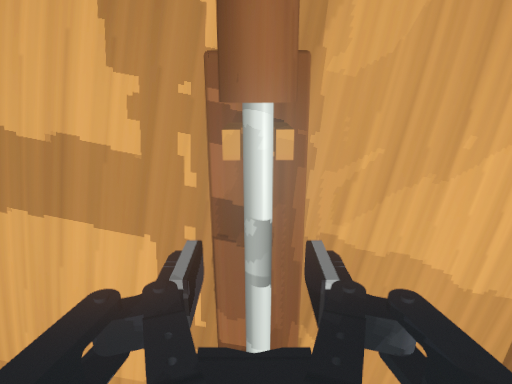

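The rod is centred at column 258 and the jaws at about 255, so it is roughly 1 mm off. I'll nudge across, descend 4 mm and close.

>>> drive_tool(series=[4, 1.2, 0, 0, 0, 0, 50, 0, 0, 0, 0, 0, 0, 30, 0, 0, 0, 0, 0, 0, 15, 0, 0, 0, 0, 0, 0, 0, 0, 0, 0, 0, 0, 0, 0, 0, 0, 0, 0, 0, 0, 0, 0, 0, 0, 0, 0, 0, 0, 0, 0, 0, 0, 0, 0, 0])

```text
t: 4.22
ee_pos: [0.4617, 0.1331, 0.0351]
eef_rot: [2.033, 1.57, 0.655]
ft_force: [-1.8, -0.0, 8.2]
width: 0.116
```

>>> drive_tool(series=[0, 0, 0, 0, 0, 0, 0, 0, 0, 0, 0, 0, 0, 0, -10, 0, 0, 0, 0, 0, 0, -20, 0, 0, 0, 0, 0, 0, -20, 0, 0, 0, 0, 0, 0, -20, 0, 0, 0, 0, 0, 0])

```text
t: 4.72
ee_pos: [0.4613, 0.1326, 0.106]
eef_rot: [-1.366, 1.571, -2.744]
ft_force: [0.3, 0.1, -0.5]
width: 0.116
```

```bash
python3 - <<'E'
from h import *
np.set_printoptions(precision=4,suppress=True)
p=shot('wrist','w3.png')
go(MOUTH+BD*.17+[0,0,.005+.03],down([BD[1],-BD[0],0]))
E
```

```text
t 4.7667 p [0.4627 0.133  0.1091] F [4.9415 0.5028 3.9174] w 0.11234476060985474 q [-0.6059  0.5293  0.2676  2.0971 -0.2623  0.5424  0.0443]
tool shift mm [ 10.6 143.5  90.8] rotvec [ 0.3093 -0.0015 -0.0034]
```

View pics/w3.png

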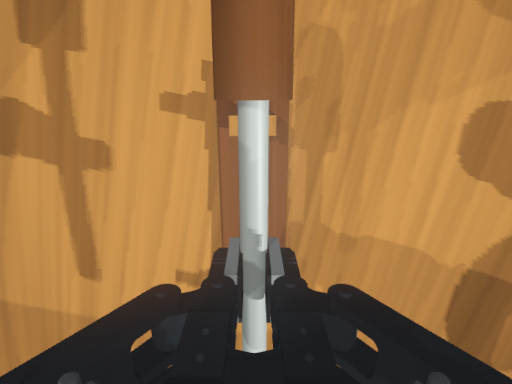

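```bash
python3 - <<'E'
from h import *
np.set_printoptions(precision=4,suppress=True)
plan(MOUTH+BD*.165+[0,0,.035],down([BD[1],-BD[0],0]),8,0)
E
```

```text
[1.3, 17.7, 11.9, 0.0387, -0.0002, -0.0004, 0.0, 1.3, 18.2, 11.2, 0.0387, -0.0002, -0.0004, 0.0, 1.3, 18.6, 10.5, 0.0387, -0.0002, -0.0004, 0.0, 1.3, 19.0, 9.8, 0.0387, -0.0002, -0.0004, 0.0, 1.3, 19.4, 9.1, 0.0387, -0.0002, -0.0004, 0.0, 1.3, 19.7, 8.3, 0.0387, -0.0002, -0.0004, 0.0, 1.3, 20.0, 7.5, 0.0387, -0.0002, -0.0004, 0.0, 1.3, 20.3, 6.8, 0.0387, -0.0002, -0.0004, 0.0]
```

>>> drive_tool(series=[1.3, 17.7, 12, 0.0387, 0, 0, 0, 1.3, 18.2, 11.2, 0.0387, 0, 0, 0, 1.3, 18.6, 10.5, 0.0387, 0, 0, 0, 1.3, 19, 9.8, 0.0387, 0, 0, 0, 1.3, 19.4, 9.1, 0.0387, 0, 0, 0, 1.3, 19.7, 8.3, 0.0387, 0, 0, 0, 1.3, 20, 7.5, 0.0387, 0, 0, 0, 1.3, 20.3, 6.8, 0.0387, 0, 0, 0])

```text
t: 5.43
ee_pos: [0.6199, 0.0659, 0.0948]
eef_rot: [2.079, 1.571, 0.39]
ft_force: [0.0, 0.9, -1.0]
width: 0.113
```

>>> drive_tool(series=[0, 0, 0, 0, 0, 0, 0, 0, 0, 0, 0, 0, 0, 0])

```text
t: 5.6
ee_pos: [0.6194, 0.0656, 0.0944]
eef_rot: [0.365, 1.57, -1.324]
ft_force: [0.3, 1.1, -1.7]
width: 0.117
```

```bash
cat > m.py <<'E'
from h import *
from b2 import fit
import sys
np.set_printoptions(precision=4,suppress=True)
tag=sys.argv[1]
q,R,o=pose(); print('t',o['t'],'q',q,'F',o['ft_force'],'toolz',R[:,2],'w',o['width'])
for cam in ['top','scene']:
    p=shot(cam,cam+tag+'.png'); P=cloud(p).reshape(-1,3)
    s=(P-MOUTH)@BD; L=np.array([BD[1],-BD[0],0]); l=(P-MOUTH)@L; z=P[:,2]
    # barrel
    m=(s<-.01)&(s>-.19)&(abs(l)<.04)&(z>.07)&(z<.105); x,ym,e=fit(P[m],.03,.064,.117)
    k=x[1]; yy=MOUTH[1]; 
    print(cam,'barrel at mouth: x',x[0]+k*(yy-ym),'k',k,'z',x[2],'rms',e)
    for nm,n in (('axle_tip',3),('axle_shoulder',2),('axle_handle',1),('bore_mouth',1)):
        for r in manip.pinpoint(p,nm)[:1]: print('  ',nm,round(r['conf'],2),np.round(r['pixel'],1),'at.z',atz(p,r['pixel'],q[2]+.005 if nm!='bore_mouth' else .064),'dep',dep(p,r['pixel']))
E
cat > b2.py <<'E'
import numpy as np
from scipy.optimize import least_squares
def fit(P,r,z0,a0,tilt=False):
    ym=np.mean(P[:,1])
    def res(q):
        d=np.array([q[1],1,q[3] if tilt else 0]);d/=np.linalg.norm(d)
        v=P-np.array([q[0],ym,q[2]]); v=v-np.outer(v@d,d); return np.linalg.norm(v,axis=1)-r
    s=least_squares(res,[np.mean(P[:,0]),a0,z0]+([0] if tilt else []),loss='soft_l1',f_scale=.002)
    return s.x,ym,np.sqrt(np.mean(s.fun**2))
E
python3 m.py 2; python3 - <<'E'
import cv2
for n,(a,b,c,d) in {'top':(120,250,200,420),'scene':(120,265,150,350)}.items():
    i=cv2.imread(f'pics/{n}2.png')[a:b,c:d]; cv2.imwrite(f'pics/{n}2c.png',cv2.resize(i,None,fx=3.5,fy=3.5,interpolation=cv2.INTER_CUBIC))
E
```

```text
t 5.6 q [0.6194 0.0656 0.0944] F [ 0.2513  1.141  -1.7074] toolz [-0.1173 -0.9931  0.0005] w 0.11651805645797081
top barrel at mouth: x 0.5997467433040502 k 0.11458375562822083 z 0.0652304078978224 rms 0.0016355162000726454
   axle_shoulder 0.72 [236.6 168.5] at.z [0.6205 0.1478 0.0994] dep [0.6183 0.1475 0.1103]
   axle_handle 0.67 [229.7 164.8] at.z [0.6313 0.1679 0.0994] dep [0.6284 0.1672 0.1129]
   bore_mouth 0.55 [318.8 177.7] at.z [ 0.6021 -0.0986  0.064 ] dep [ 0.6034 -0.1001  0.0567]
scene barrel at mouth: x 0.6017628976090501 k 0.1169622807189012 z 0.06656994805897562 rms 0.0012646336691266317
   axle_shoulder 0.85 [250.3 201.9] at.z [0.6274 0.1292 0.0994] dep [0.6294 0.1313 0.1018]
   axle_handle 0.74 [261.5 207.1] at.z [0.6225 0.161  0.0994] dep [0.6335 0.1718 0.1128]
   bore_mouth 0.57 [199.2 167.5] at.z [ 0.5937 -0.1147  0.064 ] dep [ 0.5995 -0.106   0.071 ]
```

View pics/top2c.png

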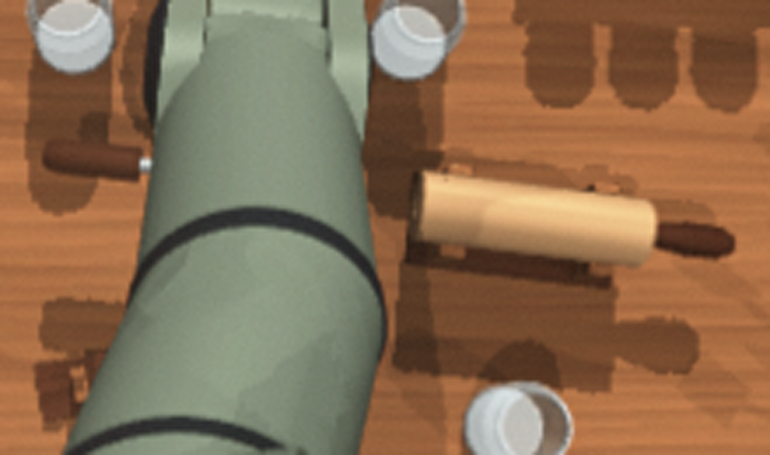

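View pics/scene2c.png

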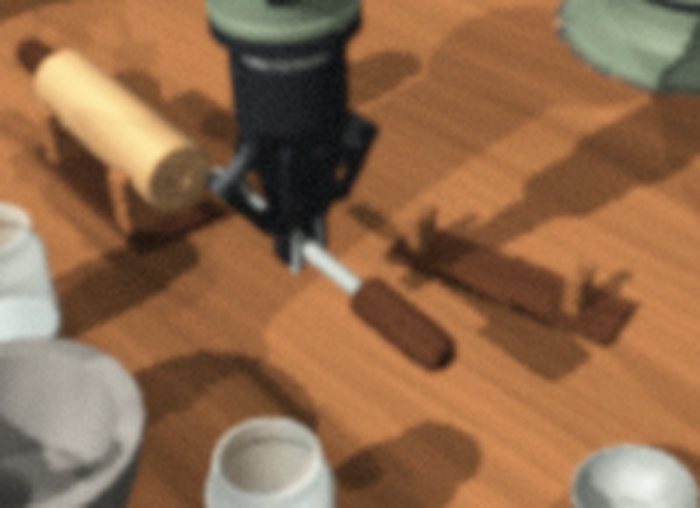

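```bash
cat > m2.py <<'E'
from h import *
from b2 import fit
import sys
np.set_printoptions(precision=4,suppress=True)
q,R,o=pose(); print('t',o['t'],'tcp',q,'F',o['ft_force'],'w',o['width'])
s0=float(sys.argv[1]); zc=float(sys.argv[2])  # shoulder s, axis height
L=np.array([BD[1],-BD[0],0])
for cam in sys.argv[3:]:
    p=shot(cam); P=cloud(p).reshape(-1,3); I=p['img'].reshape(-1,3).astype(int)
    s=(P-MOUTH)@BD; l=(P-MOUTH)@L; z=P[:,2]
    Q=np.c_[l,s,z]
    m=(s<-.01)&(s>-.19)&(abs(l)<.04)&(z>.07)&(z<.105); x,ym,e=fit(Q[m],.03,.064,0.)
    lb=x[0]-x[1]*ym; zb=x[2]
    m=(s<.02)&(s>-.05)&(abs(l)<.04)&(z>.05)&(z<.1); sb=np.percentile(s[m],99.5)
    print(cam,'barrel l at mouth',lb,'slope',x[1],'z',zb,'face s',sb,'rms',e)
    m=(s>s0-.02)&(s<s0+.1)&(abs(l)<.03)&(z>zc-.01)&(z<zc+.025)
    dark=(I.sum(1)<260)
    mh=m&(s>s0+.004)&(s<s0+.058)
    y,yh,e=fit(Q[mh],.015,zc,0.,True)
    sa=Q[m&(abs(l-y[0])<.02)&(z>zc+.007)][:,1]
    tip=s0-.185
    print('  handle n',mh.sum(),'l',y[0],'at s',yh,'slope',y[1],'z',y[2],'tilt',y[3],'rms',e,'far end',np.percentile(sa,99.5),'near',np.percentile(sa,.5))
    for nm,ss in(('tip',tip),('mid',s0-.075)): print('   ',nm,'l rel barrel axis',y[0]+y[1]*(ss-yh)-lb-x[1]*ss,'z rel bore',y[2]+y[3]*(ss-yh)-zb)
    if s0-0.075>.03:
      mr=(s>s0-.05)&(s<s0-.006)&(abs(l-y[0])<.015)&(z>zc-.006)&(z<zc+.012)
      if mr.sum()>30:
        y,yh,e=fit(Q[mr],.006,zc,0.,True); print('  rod n',mr.sum(),'l',y[0]-lb,'s',yh,'slope',y[1],'z',y[2]-zb,'tilt',y[3],'rms',e)
E
python3 m2.py .24 .099 top scene
```

```text
t 6.1 tcp [0.619  0.0665 0.0942] F [ 0.2128 -0.0383 -1.9013] w 0.11769257298229956
top barrel l at mouth -0.0011518632012296668 slope -0.0020300428745443928 z 0.06522627650042441 face s -4.7509423095541514e-05 rms 0.0015037779611146124
  handle n 189 l -0.004432015476593386 at s 0.2710238935624647 slope -0.006518729321134335 z 0.09792788890217016 tilt 0.004464207972346554 rms 0.001580236180677583 far end 0.3177281246161654 near 0.239194503025165
    tip l rel barrel axis -0.0017602986282325367 z rel bore 0.03173723681388685
    mid l rel barrel axis -0.00225405413735743 z rel bore 0.03222829969084498
scene barrel l at mouth 0.000817247211663293 slope 0.00015258872254357274 z 0.06649515641565475 face s 0.002399241254043682 rms 0.00120897110347529
  handle n 252 l -0.0032729915919656773 at s 0.27158268402056845 slope -0.0007404677535382004 z 0.09892491328007157 tilt -0.0009230710833149082 rms 0.0008889298939524497 far end 0.3197701641495437 near 0.22801551033964904
    tip l rel barrel axis -0.003938258689876882 z rel bore 0.032629678077182936
    mid l rel barrel axis -0.004036494902245878 z rel bore 0.0325281402580183
  rod n 68 l -0.003411177656415272 s 0.21165800716928285 slope -0.0026144972779795503 z 0.032774221475545706 tilt 0.010653110523299888 rms 0.0008375975180790393
```

>>> drive_tool(series=[10, 1, 0, 0, 0, 0, 0, 11.3, 1, 0, 0, 0, 0, 0, 11, 1, 5, 0, 0, 0, 0, 0, 0, 10, 0, 0, 0, 0, 0, 0, 10, 0, 0, 0, 0, 0, 0, 10, 0, 0, 0, 0, 0, 0, 5, 0, 0, 0, 0, 0, 0, 0, 0, 0, 0, 0])

```text
t: 6.87
ee_pos: [0.6174, 0.0239, 0.0623]
eef_rot: [0.888, 1.57, -0.801]
ft_force: [0.7, 0.0, -2.7]
width: 0.113
```

```bash
python3 m2.py .198 .0655 top scene; python3 - <<'E'
from h import *
p=shot('scene'); i=p['img'][130:230,150:320]; cv2.imwrite('pics/s3.png',cv2.resize(i,None,fx=4.5,fy=4.5,interpolation=cv2.INTER_CUBIC))
E
```

```text
t 6.8667 tcp [0.6174 0.0239 0.0623] F [ 0.658   0.0239 -2.7449] w 0.11283929480575092
top barrel l at mouth -0.0011848621615487406 slope -0.0027410678115973005 z 0.06537314478304591 face s -0.0038807021412500067 rms 0.0015693415437039648
  handle n 180 l -0.0005892810196033574 at s 0.22871015089720792 slope -0.01626730081016478 z 0.06576826880984223 tilt -0.01434821507678034 rms 0.001472200222115303 far end 0.27565087899265533 near 0.1823298510795857
    tip l rel barrel axis 0.004140236935947066 z rel bore 0.0034901796661141876
    mid l rel barrel axis 0.0026523513061046428 z rel bore 0.0019118760076683589
scene barrel l at mouth 0.0008660815338169352 slope 0.0005483556876547178 z 0.0664762322093313 face s 0.011790053214405941 rms 0.0012749211307045798
  handle n 225 l 0.0004123225337985081 at s 0.22953437690375036 slope -0.008142775127214858 z 0.06693791783407659 tilt 0.002309021909280802 rms 0.0010265948736724205 far end 0.27857136313384584 near 0.18079906509895455
    tip l rel barrel axis 0.0013023031144808873 z rel bore -3.829699563794031e-05
    mid l rel barrel axis 0.00034627872484523396 z rel bore 0.00021569541438294648
  rod n 62 l -0.0004828434205577252 s 0.16969792650624194 slope -0.0051461327752042 z 0.0008688745884736643 tilt 0.02070432022770251 rms 0.000854552405226645
```

View pics/s3.png

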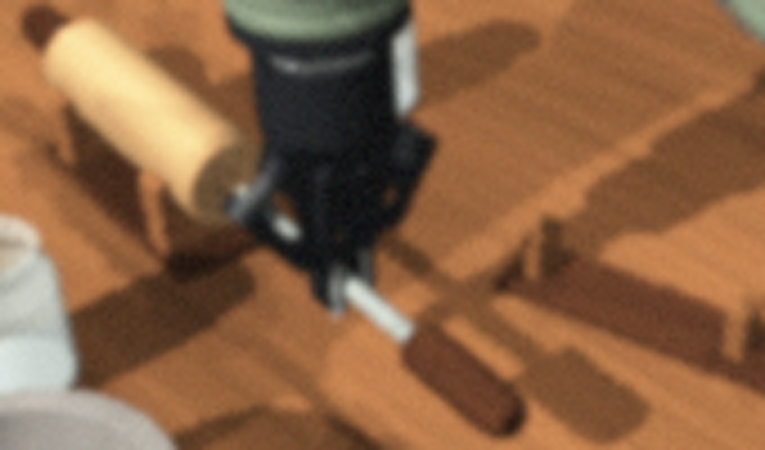

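>>> drive_tool(series=[0.3, 0, 4, 0, 0, 0, 0, 0, 0, 4, 0, 0, 0, 0, 0, 0, 3, 0, 0, 0, 0, 0, 0, 2, 0, 0, 0, 0, 0, 0, 0, 0, 0, 0, 0])

```text
t: 7.43
ee_pos: [0.6158, 0.0126, 0.0615]
eef_rot: [0.11, 1.57, -1.578]
ft_force: [0.1, -0.3, -1.8]
width: 0.118
```

>>> drive_tool(series=[0, 0, 2, 0, 0, 0, 0, 0, 0, 2, 0, 0, 0, 0, 0, 0, 0, 0, 0, 0, 0])

```text
t: 7.68
ee_pos: [0.6154, 0.0089, 0.0615]
eef_rot: [0.179, 1.571, -1.509]
ft_force: [-0.9, 0.7, -1.8]
width: 0.116
```

>>> drive_tool(series=[0, 0, 2, 0, 0, 0, 0, 0, 0, 2, 0, 0, 0, 0, 0, 0, 2, 0, 0, 0, 0, 0, 0, 0, 0, 0, 0, 0])

```text
t: 8.02
ee_pos: [0.6147, 0.0028, 0.0615]
eef_rot: [0.267, 1.571, -1.421]
ft_force: [-0.3, -0.7, -0.6]
width: 0.114
```

>>> drive_tool(series=[0, 0, 3, 0, 0, 0, 0, 0, 0, 3, 0, 0, 0, 0, 0, 0, 3, 0, 0, 0, 0, 0, 0, 0, 0, 0, 0, 0])

```text
t: 8.35
ee_pos: [0.6136, -0.0066, 0.0615]
eef_rot: [0.17, 1.57, -1.518]
ft_force: [-0.2, -1.2, -2.2]
width: 0.118
```

>>> drive_tool(series=[0, 0, 4, 0, 0, 0, 0, 0, 0, 4, 0, 0, 0, 0, 0, 0, 4, 0, 0, 0, 0, 0, 0, 4, 0, 0, 0, 0, 0, 0, 0, 0, 0, 0, 0])

```text
t: 8.77
ee_pos: [0.6117, -0.0227, 0.0616]
eef_rot: [0.092, 1.57, -1.596]
ft_force: [0.0, 0.2, -1.8]
width: 0.11
```

>>> drive_tool(series=[0, 0, 4, 0, 0, 0, 0, 0, 0, 4, 0, 0, 0, 0, 0, 0, 4, 0, 0, 0, 0, 0, 0, 0, 0, 0, 0, 0])

```text
t: 9.1
ee_pos: [0.6103, -0.0346, 0.0616]
eef_rot: [0.179, 1.57, -1.51]
ft_force: [-0.1, -0.3, -2.0]
width: 0.117
```

>>> drive_tool(series=[0, 0, 4, 0, 0, 0, 0, 0, 0, 4, 0, 0, 0, 0, 0, 0, 4, 0, 0, 0, 0, 0, 0, 0, 0, 0, 0, 0])

```text
t: 9.43
ee_pos: [0.6088, -0.0465, 0.0615]
eef_rot: [0.028, 1.57, -1.66]
ft_force: [0.3, -0.5, -2.0]
width: 0.117
```

>>> drive_tool(series=[0, 0, 4, 0, 0, 0, 0, 0, 0, 4, 0, 0, 0, 0, 0, 0, 4, 0, 0, 0, 0, 0, 0, 0, 0, 0, 0, 0])

```text
t: 9.77
ee_pos: [0.6075, -0.0584, 0.0616]
eef_rot: [0.102, 1.57, -1.587]
ft_force: [-0.8, -0.4, -1.3]
width: 0.117
```

>>> drive_tool(series=[0, 0, 4, 0, 0, 0, 0, 0, 0, 4, 0, 0, 0, 0, 0, 0, 2, 0, 0, 0, 0, 0, 0, 0, 0, 0, 0, 0])

```text
t: 10.1
ee_pos: [0.6063, -0.0679, 0.0615]
eef_rot: [0.084, 1.57, -1.605]
ft_force: [-0.6, 0.1, -1.9]
width: 0.12
```

```bash
python3 m2.py .107 .0655 top scene; python3 - <<'E'
from h import *
p=shot('scene'); i=p['img'][130:230,150:320]; cv2.imwrite('pics/s4.png',cv2.resize(i,None,fx=4.5,fy=4.5,interpolation=cv2.INTER_CUBIC))
E
```

```text
t 10.1 tcp [ 0.6063 -0.0679  0.0615] F [-0.5949  0.1309 -1.8589] w 0.12034712623311784Traceback (most recent call last):
  File "m2.py", line 14, in <module>
    m=(s<.02)&(s>-.05)&(abs(l)<.04)&(z>.05)&(z<.1); sb=np.percentile(s[m],99.5)
                                                       ~~~~~~~~~~~~~^^^^^^^^^^^
    return _quantile_unchecked(
        a, q, axis, out, overwrite_input, method, keepdims, weights)
    return _ureduce(a,
                    func=_quantile_ureduce_func,
    ...<5 lines>...
                    overwrite_input=overwrite_input,
                    method=method)
    r = func(a, **kwargs)
    result = _quantile(arr,
                       quantiles=q,
    ...<2 lines>...
                       out=out,
                       weights=wgt)
    slices_having_nans = np.isnan(arr[-1, ...])
                                  ~~~^^^^^^^^^
IndexError: index -1 is out of bounds for axis 0 with size 0
```

View pics/s4.png

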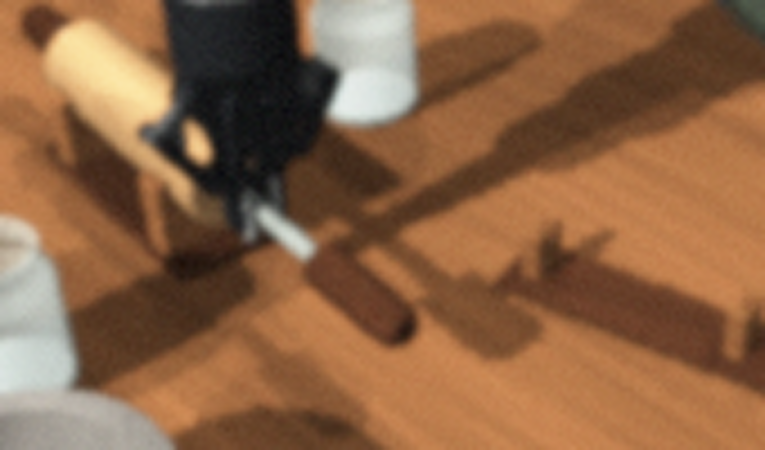

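```bash
sed -i 's/sb=np.percentile(s\[m\],99.5)/sb=np.percentile(s[m],99.5) if m.any() else 0/; s/mr.sum()>30/mr.sum()>300/' m2.py; python3 m2.py .105 .0655 scene
```

```text
t 10.2 tcp [ 0.6065 -0.0672  0.0615] F [-0.8764 -1.0303 -1.2756] w 0.11939858476850544
scene barrel l at mouth 0.0015993006283061772 slope 0.0050330898898062505 z 0.06636743226710395 face s 0.0025062510529611625 rms 0.0013168847001361781
  handle n 183 l -0.00014479357676277482 at s 0.13630405653314975 slope -0.002328050910376569 z 0.06621043930133862 tilt -0.0046814631672062006 rms 0.0009777084164307695 far end 0.18701635981283296 near 0.09199526386101321
    tip l rel barrel axis -0.0008378801581543078 z rel bore 0.000855626507811888
    mid l rel barrel axis -0.001647605646174418 z rel bore 0.0003406655594192093
```

>>> drive_tool(series=[0, 0, 0, 0, 0, 0, 20, 0, 0, 0, 0, 0, 0, 40, 0, 0, 0, 0, 0, 0, 50, 0, 0, 0, 0, 0, 0, 50, 0, 0, 0, 0, 0, 0, 50, 0, 0, 0, 0, 0, 0, 50, 0, 0, 0, 0, 0, 0, 50])

```text
t: 10.83
ee_pos: [0.6065, -0.0671, 0.0615]
eef_rot: [1.102, 1.571, -0.585]
ft_force: [0.8, 0.4, 0.7]
width: 0.587
```

```bash
python3 m2.py .105 .062 scene; python3 - <<'E'
from h import *
p=shot('wrist','w5.png')
E
```

```text
t 10.8333 tcp [ 0.6065 -0.0671  0.0615] F [0.7858 0.4468 0.6941] w 0.5868169433372745
scene barrel l at mouth 0.0020282025438997354 slope 0.006651418560214212 z 0.066292706836652 face s 0.019543466299854314 rms 0.0013145573065419826
  handle n 189 l -0.0007432376166209327 at s 0.13659234070953236 slope -0.015944158585544196 z 0.05924012186573101 tilt -0.04203336392924462 rms 0.001079154815419565 far end 0.18311257860143024 near 0.10685156265903269
    tip l rel barrel axis 0.0012140559529834733 z rel bore 0.002051519710409719
    mid l rel barrel axis -0.0012714575330499518 z rel bore -0.0025721503218071873
```

View pics/w5.png

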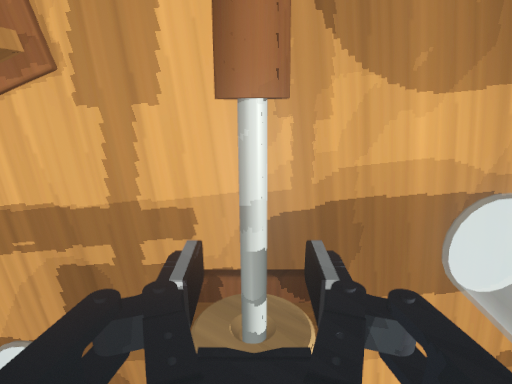

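>>> drive_tool(series=[-20, 0, 0, 0, 0, 0, 50, -25, 0, 0, 0, 0, 0, 50, -20, 0, 0, 0, 0, 0, 55, 0, 0, -25, 0, 0, 0, 60, 0, 0, -30, 0, 0, 0, 60, 0, 0, -30, 0, 0, 0, 60, 0, 0, -24, 0, -0.042, 0, 60, 0, 0, 0, 0, 0, 0, 60])

```text
t: 11.6
ee_pos: [0.6195, 0.0489, 0.126]
eef_rot: [-0.009, 1.53, -1.689]
ft_force: [-0.3, 1.4, -0.5]
width: 0.702
```

```bash
python3 m2.py .105 .058 scene; python3 - <<'E'
from h import *
np.set_printoptions(precision=4,suppress=True)
p=shot('wrist','w6.png'); print(p['cam_to_world'][:3,3])
for n in ['axle_handle','axle_shoulder','bore_mouth','axle_mid']:
    for r in manip.pinpoint(p,n)[:1]: print(n,r['conf'],r['pixel'],atz(p,r['pixel'],.060),dep(p,r['pixel']))
q,R,o=pose(); print(R, (q-MOUTH)@BD)
go(MOUTH+BD*.140+[0,0,.053-.064],down([BD[1],-BD[0],0])@Ro.from_rotvec([0,-.042,0]).as_matrix())
E
```

```text
t 11.6 tcp [0.6195 0.0489 0.126 ] F [-0.3245  1.4157 -0.4765] w 0.7022638399335871
scene barrel l at mouth 0.0008450991050752359 slope 0.0005566407412749756 z 0.06654328840364601 face s 0.01568311239989535 rms 0.0012182430978070907
  handle n 189 l -0.000773725894767569 at s 0.13640229593776584 slope -0.005328993290776581 z 0.05938288904763605 tilt -0.03600882334910768 rms 0.0008958767309410233 far end 0.18691199324978167 near 0.09115376439010112
    tip l rel barrel axis -0.00042108735737980446 z rel bore 0.0006319926907543683
    mid l rel barrel axis -0.0010685071009054756 z rel bore -0.0033289778776474793
[0.6285 0.1265 0.2519]
axle_handle 0.78 [257.0, 214.2] [0.6213 0.0432 0.06  ] [0.6217 0.0481 0.0713]
axle_shoulder 0.72 [254.5, 260.0] [0.6159 0.009  0.06  ] [0.6167 0.0169 0.0729]
axle_mid 0.56 [253.4, 343.9] [ 0.6066 -0.067   0.06  ] [ 0.6074 -0.0597  0.0673]
[[-0.0049  0.993  -0.118 ]
 [-0.0419 -0.1181 -0.9921]
 [-0.9991  0.0001  0.0422]] 0.13844339415466692
t 11.9 p [0.6191 0.0398 0.1266] F [-0.4597 -0.0259  0.9264] w 0.6998922733031261 q [-0.4307  0.6971  0.3806  1.7174 -0.2821  0.7941 -0.0486]
tool shift mm [73.5 -1.9 -4.7] rotvec [-0.0013  0.0002 -0.    ]
```

View pics/w6.png

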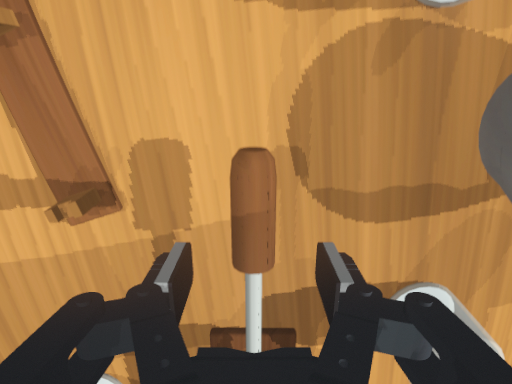

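>>> drive_tool(series=[15, 0, -1, 0, 0, 0, 60, 20, 0, -1.5, 0, 0, 0, 60, 20, 0, -1, 0, 0, 0, 60, 12, 0, -1, 0, 0, 0, 60, 6.5, 0, 0, 0, 0, 0, 60, 0, 0, 0, 0, 0, 0, 60])

```text
t: 12.4
ee_pos: [0.6188, 0.0418, 0.0519]
eef_rot: [-0.037, 1.528, -1.725]
ft_force: [-0.8, -0.2, 0.2]
width: 0.699
```

```bash
python3 - <<'E'
from h import *
np.set_printoptions(precision=4,suppress=True)
p=shot('wrist','w7.png')
go(MOUTH+BD*.140+[0,0,.053-.064],down([BD[1],-BD[0],0])@Ro.from_rotvec([0,-.042,0]).as_matrix())
E
```

```text
t 12.45 p [0.6193 0.0419 0.0529] F [0.4372 1.1193 0.7414] w 0.7009343559720695 q [-0.402   0.8011  0.3323  1.742  -0.3211  0.6645 -0.0249]
tool shift mm [-0.1 -1.9  0.6] rotvec [-0.0004  0.0003  0.0005]
```

View pics/w7.png

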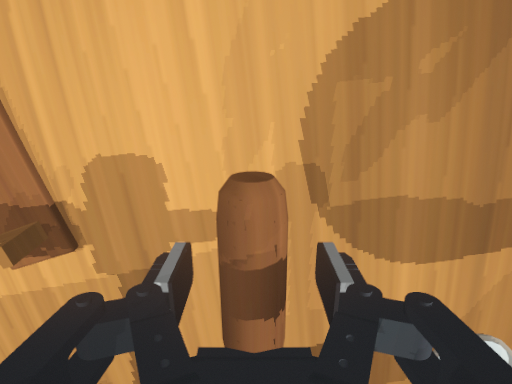

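>>> drive_tool(series=[0, -0.5, 0, 0, 0, 0, 50, 0, 0, 0, 0, 0, 0, 40, 0, 0, 0, 0, 0, 0, 33, 0, 0, 0, 0, 0, 0, 28, 0, 0, 0, 0, 0, 0, 20, 0, 0, 0, 0, 0, 0, 0, 0, 0, 0, 0, 0, 0, 0, 0, 0, 0, 0, 0, 0, 0])

```text
t: 13.12
ee_pos: [0.619, 0.0427, 0.0531]
eef_rot: [0.012, 1.529, -1.676]
ft_force: [0.2, 0.8, 2.9]
width: 0.332
```

```bash
python3 m2.py .105 .058 scene
```

```text
t 13.1167 tcp [0.619  0.0427 0.0531] F [0.2162 0.8262 2.8505] w 0.33211988544056903
scene barrel l at mouth 0.0007337532934936765 slope -0.00046472575951148347 z 0.06650070575987474 face s 0.01553474338006926 rms 0.0012519810629205714
  handle n 213 l -0.0014062124838196241 at s 0.14833144719679933 slope -1.5500743422751893 z 0.06134144089741753 tilt -0.08416100410528547 rms 0.004567572087478858 far end 0.1854873065302043 near 0.08850272815346844
    tip l rel barrel axis 0.35175357399624657 z rel bore 0.014057339002438399
    mid l rel barrel axis 0.18129651617952208 z rel bore 0.004799628550856999
```

>>> drive_tool(series=[-1.5, 0, 0, 0, 0.009, 0, 0, -1.5, 0, 0, 0, 0.009, 0, 0, -1.4, 0, 0, 0, 0.008, 0, 0, 0, 0, 0, 0, 0, 0, 0])

```text
t: 13.5
ee_pos: [0.6188, 0.0422, 0.0576]
eef_rot: [0.006, 1.556, -1.683]
ft_force: [0.7, -0.6, -0.1]
width: 0.334
```

>>> drive_tool(series=[-1, 0, 0, 0, 0.006, 0, 0, -1, 0, 0, 0, 0.006, 0, 0, -0.7, 0, 0, 0, 0.004, 0, 0, 0, 0, 0, 0, 0, 0, 0, 0, 0, 0, 0, 0, 0, 0])

```text
t: 13.92
ee_pos: [0.6188, 0.0426, 0.06]
eef_rot: [-1.945, 1.571, 2.651]
ft_force: [-0.8, 0.3, -0.7]
width: 0.334
```

```bash
python3 - <<'E'
from h import *
np.set_printoptions(precision=4,suppress=True)
for i in range(4):
    p=shot('wrist','w8.png' if i==3 else None); q,R,o=pose(); L=np.array([BD[1],-BD[0],0]);print(q,'s',(q-MOUTH)@BD,'l',(q-MOUTH)@L,R[:,2],o['ft_force'],o['torque'])
p=shot('scene'); i=p['img'][130:230,150:320]; cv2.imwrite('pics/s8.png',cv2.resize(i,None,fx=4.5,fy=4.5,interpolation=cv2.INTER_CUBIC))
E
```

```text
[0.6188 0.0427 0.0599] s 0.14132482339220526 l 0.0012675210772248166 [-0.1164 -0.9932  0.0001] [ 0.156  -1.1704  0.1229] [-0.1201  0.0313  0.009 ]
[0.6188 0.0428 0.0599] s 0.14138602005009046 l 0.0012629798065922325 [-0.1163 -0.9932  0.0001] [ 0.6529  0.1518 -1.0363] [-0.1402  0.0272  0.0397]
[0.6188 0.0428 0.0599] s 0.141413228382407 l 0.00126078584716978 [-0.1162 -0.9932  0.0001] [-0.219  -0.8261 -0.6606] [-0.1231  0.006   0.0068]
[0.6188 0.0428 0.0599] s 0.14140410572974355 l 0.0012569777603577987 [-0.1162 -0.9932  0.0002] [-0.7813 -0.4692 -0.318 ] [-0.1247  0.0146 -0.0183]
```

View pics/s8.png

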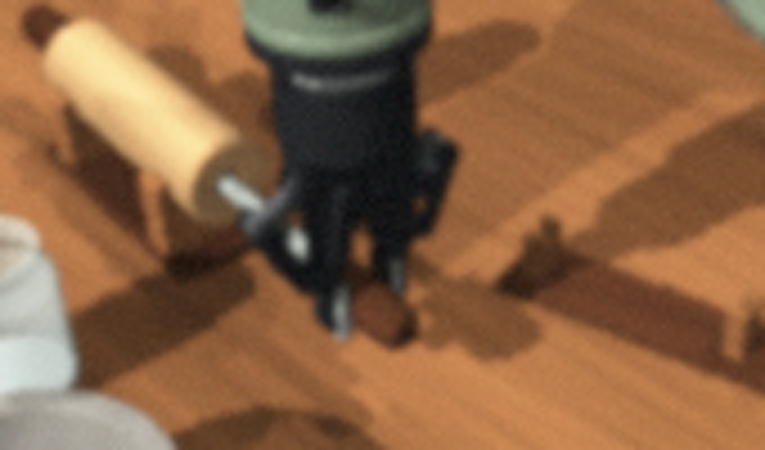

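>>> drive_tool(series=[-0.5, 0, 1, 0, 0.002, 0, 0, 0, 0, 3, 0, 0, 0, 0, 0, 0, 4, 0, 0, 0, 0, 0, 0, 4, 0, 0, 0, 0, 0, 0, 0, 0, 0, 0, 0])

```text
t: 14.58
ee_pos: [0.6174, 0.0294, 0.0605]
eef_rot: [3.034, 1.569, 1.346]
ft_force: [-0.0, -0.3, -1.4]
width: 0.333
```

>>> drive_tool(series=[0, 0, 4, 0, 0, 0, 0, 0, 0, 3, 0, 0, 0, 0, 0, 0, 2, 0, 0, 0, 0, 0, 0, 0, 0, 0, 0, 0])

```text
t: 14.92
ee_pos: [0.6164, 0.0212, 0.0605]
eef_rot: [3.095, 1.569, 1.407]
ft_force: [0.7, -1.2, -0.5]
width: 0.333
```

>>> drive_tool(series=[0, 0, 3, 0, 0, 0, 0, 0, 0, 3, 0, 0, 0, 0, 0, 0, 3, 0, 0, 0, 0, 0])

```text
$.series: bad value
```

>>> drive_tool(series=[0, 0, 3, 0, 0, 0, 0, 0, 0, 3, 0, 0, 0, 0, 0, 0, 3, 0, 0, 0, 0, 0])

```text
$.series: bad value
```

>>> drive_tool(series=[0, 0, 3, 0, 0, 0, 0, 0, 0, 3, 0, 0, 0, 0, 0, 0, 3, 0, 0, 0, 0])

```text
t: 15.17
ee_pos: [0.6155, 0.0141, 0.0604]
eef_rot: [3.129, 1.567, 1.442]
ft_force: [0.0, 7.1, -0.9]
width: 0.333
```

>>> drive_tool(series=[0, 0, 3, 0, 0, 0, 0, 0, 0, 3, 0, 0, 0, 0, 0, 0, 3, 0, 0, 0, 0])

```text
t: 15.42
ee_pos: [0.6144, 0.0052, 0.0604]
eef_rot: [-3.124, 1.567, 1.473]
ft_force: [0.9, 7.1, -1.0]
width: 0.328
```

>>> drive_tool(series=[0, 0, 3, 0, 0, 0, 0, 0, 0, 3, 0, 0, 0, 0, 0, 0, 3, 0, 0, 0, 0])

```text
t: 15.67
ee_pos: [0.6134, -0.0038, 0.0604]
eef_rot: [-3.137, 1.567, 1.46]
ft_force: [0.9, 6.8, 0.8]
width: 0.333
```

>>> drive_tool(series=[0, 0, 3, 0, 0, 0, 0, 0, 0, 3, 0, 0, 0, 0, 0, 0, 3, 0, 0, 0, 0])

```text
t: 15.92
ee_pos: [0.6123, -0.0127, 0.0604]
eef_rot: [-3.133, 1.567, 1.464]
ft_force: [1.7, 7.6, -0.3]
width: 0.331
```

>>> drive_tool(series=[0, 0, 3, 0, 0, 0, 0, 0, 0, 3, 0, 0, 0, 0, 0, 0, 3, 0, 0, 0, 0])

```text
t: 16.17
ee_pos: [0.6113, -0.0216, 0.0603]
eef_rot: [-3.119, 1.567, 1.478]
ft_force: [0.9, 6.0, -0.5]
width: 0.331
```

>>> drive_tool(series=[0, 0, 3, 0, 0, 0, 0, 0, 0, 3, 0, 0, 0, 0, 0, 0, 3, 0, 0, 0, 0])

```text
t: 16.42
ee_pos: [0.6102, -0.0306, 0.0603]
eef_rot: [-3.121, 1.567, 1.476]
ft_force: [0.9, 6.9, -0.8]
width: 0.331
```

>>> drive_tool(series=[0, 0, 3, 0, 0, 0, 0, 0, 0, 3, 0, 0, 0, 0, 0, 0, 3, 0, 0, 0, 0])

```text
t: 16.67
ee_pos: [0.6092, -0.0395, 0.0603]
eef_rot: [-3.125, 1.567, 1.472]
ft_force: [0.9, 6.7, -0.9]
width: 0.328
```

```bash
python3 - <<'E'
from h import *
np.set_printoptions(precision=4,suppress=True)
q,R,o=pose(); L=np.array([BD[1],-BD[0],0]);print(q,'s',(q-MOUTH)@BD,'l',(q-MOUTH)@L,R[:,2],o['ft_force'],o['torque'])
p=shot('scene'); i=p['img'][130:230,150:320]; cv2.imwrite('pics/s9.png',cv2.resize(i,None,fx=4.5,fy=4.5,interpolation=cv2.INTER_CUBIC))
E
```

```text
[ 0.6092 -0.0395  0.0603] s 0.058514987400371775 l 0.0013662890645649867 [-0.1153 -0.9933 -0.0034] [ 0.8737  6.7262 -0.9409] [ 1.3911 -0.1462 -0.0118]
```

View pics/s9.png

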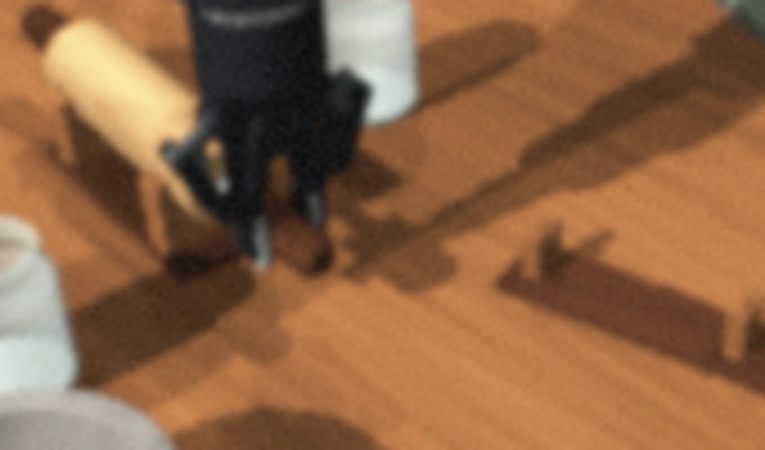

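>>> drive_tool(series=[0, 0, 3, 0, 0, 0, 0, 0, 0, 3, 0, 0, 0, 0, 0, 0, 3, 0, 0, 0, 0, 0, 0, 2, 0, 0, 0, 0, 0, 0, 1, 0, 0, 0, 0])

```text
t: 17.13
ee_pos: [0.6078, -0.0517, 0.0603]
eef_rot: [-3.139, 1.568, 1.458]
ft_force: [0.8, 6.0, -0.4]
width: 0.328
```

>>> drive_tool(series=[0, 0, 1, 0, 0, 0, 0, 0, 0, 1, 0, 0, 0, 0, 0, 0, 1, 0, 0, 0, 0])

```text
t: 17.38
ee_pos: [0.6074, -0.0544, 0.0602]
eef_rot: [-3.112, 1.567, 1.485]
ft_force: [1.3, 6.5, -0.8]
width: 0.335
```

>>> drive_tool(series=[0, 0, 1, 0, 0, 0, 0, 0, 0, 1, 0, 0, 0, 0])

```text
t: 17.55
ee_pos: [0.6072, -0.0564, 0.0603]
eef_rot: [-3.113, 1.567, 1.484]
ft_force: [1.9, 6.9, -1.0]
width: 0.329
```

>>> drive_tool(series=[0, 0, 0.7, 0, 0, 0, 0, 0, 0, 0.7, 0, 0, 0, 0])

```text
t: 17.72
ee_pos: [0.6071, -0.0578, 0.0603]
eef_rot: [-3.117, 1.567, 1.48]
ft_force: [1.1, 5.6, 0.3]
width: 0.333
```

>>> drive_tool(series=[0, 0, 0.7, 0, 0, 0, 0, 0, 0, 0.7, 0, 0, 0, 0])

```text
t: 17.88
ee_pos: [0.6069, -0.0592, 0.0602]
eef_rot: [-3.117, 1.567, 1.48]
ft_force: [0.9, 6.8, 0.2]
width: 0.331
```

>>> drive_tool(series=[0, 0, 0.6, 0, 0, 0, 0, 0, 0, 0.6, 0, 0, 0, 0])

```text
t: 18.05
ee_pos: [0.6067, -0.0604, 0.0602]
eef_rot: [-3.111, 1.567, 1.486]
ft_force: [0.8, 7.0, -1.0]
width: 0.332
```

>>> drive_tool(series=[0, 0, 0.5, 0, 0, 0, 0, 0, 0, 0.5, 0, 0, 0, 0])

```text
t: 18.22
ee_pos: [0.6067, -0.0614, 0.0603]
eef_rot: [-3.128, 1.567, 1.469]
ft_force: [0.7, 7.1, -0.2]
width: 0.331
```

>>> drive_tool(series=[0, 0, 0.5, 0, 0, 0, 0, 0, 0, 0.4, 0, 0, 0, 0])

```text
t: 18.38
ee_pos: [0.6066, -0.0618, 0.0602]
eef_rot: [-3.108, 1.567, 1.489]
ft_force: [0.8, 10.1, 0.2]
width: 0.337
```

>>> drive_tool(series=[0, 0, 0.3, 0, 0, 0, 0, 0, 0, 0, 0, 0, 0, 0])

```text
t: 18.55
ee_pos: [0.6066, -0.0618, 0.0602]
eef_rot: [-3.089, 1.567, 1.508]
ft_force: [0.8, 10.4, 0.2]
width: 0.329
```

>>> drive_tool(series=[0, 0, 0.3, 0, 0, 0, 0, 0, 0, 0, 0, 0, 0, 0])

```text
t: 18.72
ee_pos: [0.6066, -0.0618, 0.0602]
eef_rot: [-3.108, 1.566, 1.489]
ft_force: [0.9, 10.8, -0.4]
width: 0.333
```

>>> drive_tool(series=[0, 0, 0.6, 0, 0, 0, 0, 0, 0, 0, 0, 0, 0, 0])

```text
t: 18.88
ee_pos: [0.6066, -0.0619, 0.0602]
eef_rot: [-3.084, 1.566, 1.514]
ft_force: [1.8, 13.4, 0.7]
width: 0.33
```

>>> drive_tool(series=[0, 0, 0.6, 0, 0, 0, 0, 0, 0, 0, 0, 0, 0, 0])

```text
t: 19.05
ee_pos: [0.6066, -0.0619, 0.0603]
eef_rot: [-3.103, 1.565, 1.495]
ft_force: [1.9, 17.5, 0.5]
width: 0.33
```

>>> drive_tool(series=[0, 0, 0.2, 0, 0, 0, 0, 0, 0, 0, 0, 0, 0, 0])

```text
t: 19.22
ee_pos: [0.6066, -0.062, 0.0602]
eef_rot: [-3.087, 1.565, 1.511]
ft_force: [1.5, 18.5, 0.7]
width: 0.327
```

>>> drive_tool(series=[0, 0, 0, 0, 0, 0, 0, 0, 0, 0, 0, 0, 0, 0, 0, 0, 0, 0, 0, 0, 0, 0, 0, 0, 0, 0, 0, 0, 0, 0, 0, 0, 0, 0, 0])

```text
t: 19.63
ee_pos: [0.6066, -0.0619, 0.0602]
eef_rot: [-3.091, 1.565, 1.507]
ft_force: [1.2, 17.3, 0.8]
width: 0.327
```

>>> drive_tool(series=[0, 0, 0, 0, 0, 0, 0, 0, 0, 0, 0, 0, 0, 0, 0, 0, 0, 0, 0, 0, 0, 0, 0, 0, 0, 0, 0, 0, 0, 0, 0, 0, 0, 0, 0])

```text
t: 20.05
ee_pos: [0.6066, -0.0619, 0.0602]
eef_rot: [-3.089, 1.565, 1.51]
ft_force: [1.3, 17.6, -0.3]
width: 0.332
```

```bash
python3 - <<'E'
from h import *
np.set_printoptions(precision=4,suppress=True)
p=shot('scene'); i=p['img'][120:210,150:300]; cv2.imwrite('pics/s10.png',cv2.resize(i,None,fx=5,fy=5,interpolation=cv2.INTER_CUBIC))
for i in range(3):
    p=shot('wrist','w10.png' if i==0 else None); q,R,o=pose(); L=np.array([BD[1],-BD[0],0]);print(q,'s',(q-MOUTH)@BD,R[:,2],o['ft_force'],o['torque'])
E
```

```text
[ 0.6066 -0.0619  0.0602] s 0.03600615976901061 [-0.1138 -0.9935 -0.0057] [ 1.6072 18.524  -0.1693] [ 3.5357 -0.3477 -0.1437]
[ 0.6066 -0.0619  0.0602] s 0.03598772197675659 [-0.1138 -0.9935 -0.0057] [ 1.2619 17.8334  0.539 ] [ 3.582  -0.2371 -0.0767]
[ 0.6066 -0.0619  0.0602] s 0.03600421500168402 [-0.1138 -0.9935 -0.0057] [ 1.3006 17.3769 -0.3289] [ 3.6554 -0.3133 -0.1078]
```

View pics/s10.png

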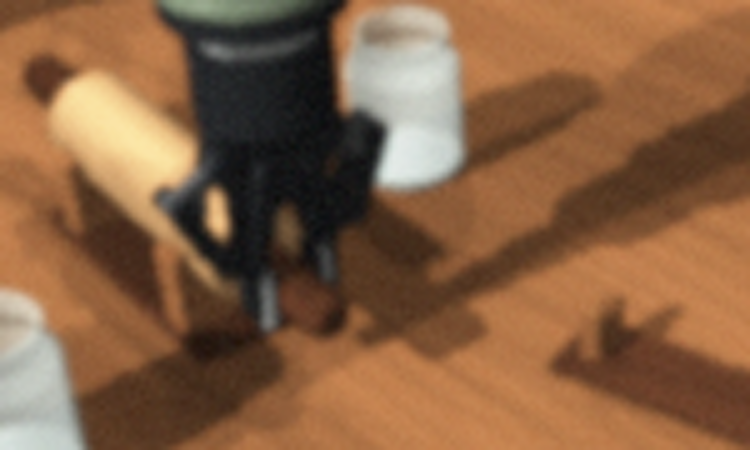

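View pics/w10.png

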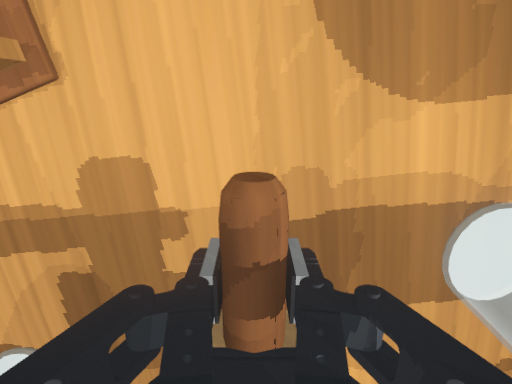

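>>> drive_tool(series=[0, 0, -0.6, 0, 0, 0, 0, 0, 0, -0.6, 0, 0, 0, 0, 0, 0, 0, 0, 0, 0, 0])

```text
t: 20.5
ee_pos: [0.6066, -0.0619, 0.0602]
eef_rot: [-3.1, 1.566, 1.498]
ft_force: [1.6, 13.3, -0.5]
width: 0.331
```

>>> drive_tool(series=[0, 0, 0, 0, 0, 0, 34, 0, 0, 0, 0, 0, 0, 40, 0, 0, 0, 0, 0, 0, 50, 0, 0, 0, 0, 0, 0, 60, 0, 0, 0, 0, 0, 0, 60, 0, 0, 0, 0, 0, 0, 60])

```text
t: 21.0
ee_pos: [0.6063, -0.0644, 0.0603]
eef_rot: [3.141, 1.569, 1.453]
ft_force: [0.4, 0.4, 0.2]
width: 0.704
```

```bash
python3 - <<'E'
from h import *
p=shot('wrist','w11.png'); print(manip.get_obs()['ft_force'])
E
```

```text
[0.55535442 0.16869472 1.35347266]
```

View pics/w11.png

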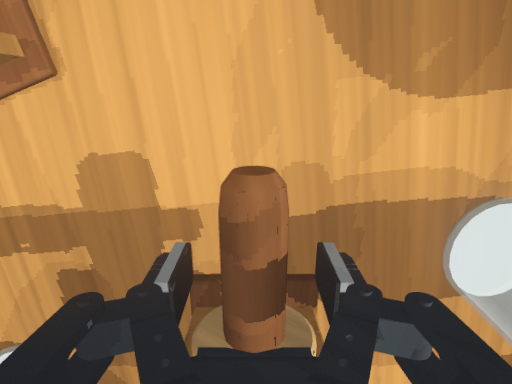

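The jaws are clear on both sides, at columns 190 and 317 with the handle spanning 220–288. The handle sits against the barrel face at around row 345. Now I'll lift straight up.

>>> drive_tool(series=[-10, 0, 0, 0, 0, 0, 60, -20, 0, 0, 0, 0, 0, 60, -30, 0, 0, 0, 0, 0, 60, -30, 0, 0, 0, 0, 0, 60, -30, 0, 0, 0, 0, 0, 60, -15, 0, -30, 0, 0, 0, 60, 0, 0, -30, 0, 0, 0, 60, 0, 0, 0, 0, 0, 0, 60])

```text
t: 21.72
ee_pos: [0.6142, 0.0015, 0.197]
eef_rot: [2.809, 1.565, 1.127]
ft_force: [-0.7, 2.2, -0.7]
width: 0.703
```

```bash
python3 m2.py 0.0 .0655 scene | head -9; python3 - <<'E'
from h import *
np.set_printoptions(precision=4,suppress=True)
p=shot('wrist','w12.png')
for n in ['axle_handle','axle_shoulder','bore_mouth']:
    for r in manip.pinpoint(p,n)[:1]: print(n,r['conf'],r['pixel'],(atz(p,r['pixel'],.064)-MOUTH)@BD)
p=shot('scene'); i=p['img'][120:210,130:280]; cv2.imwrite('pics/s12.png',cv2.resize(i,None,fx=5,fy=5,interpolation=cv2.INTER_CUBIC))
E
```

```text
t 21.7167 tcp [0.6142 0.0015 0.197 ] F [-0.7478  2.2278 -0.6605] w 0.7030501677658483
scene barrel l at mouth 0.0009118263256273353 slope 0.00041637116447566097 z 0.0665041514543698 face s 0.01870889555823346 rms 0.0012181043958213217
  handle n 153 l -8.339858271654722e-05 at s 0.03178642802384484 slope -0.006685249453287357 z 0.06518678572539982 tilt -0.004181464746983689 rms 0.000987375755857986 far end 0.08089279522183818 near -0.014288767637566356
    tip l rel barrel axis 0.0005310751065106423 z rel bore -0.00041088092256376385
    mid l rel barrel axis -0.00025010316144328967 z rel bore -0.0008708420447319648
axle_handle 0.85 [253.2, 252.3] 0.035165775909777736
axle_shoulder 0.69 [395.9, 247.1] 0.04009655906037706
bore_mouth 0.95 [248.7, 287.0] -0.001723819633989912
```

View pics/w12.png

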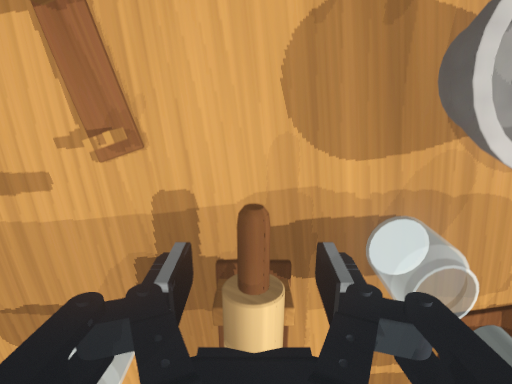

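View pics/s12.png

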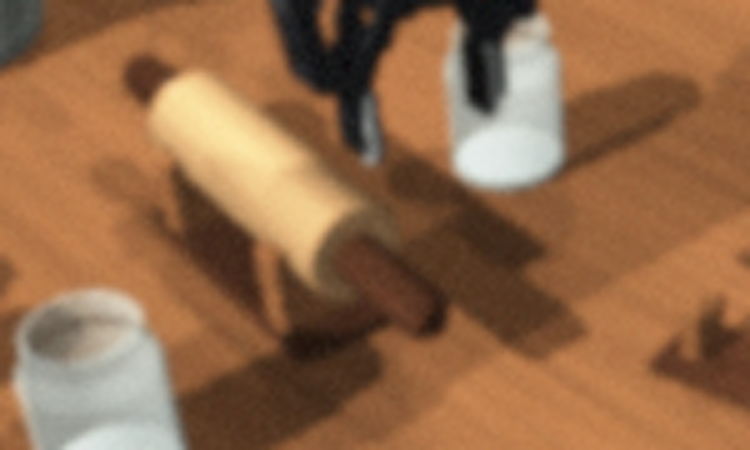

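>>> drive_tool(series=[0, 0, 0, 0, 0, 0, 60, 0, 0, 0, 0, 0, 0, 60, 0, 0, 0, 0, 0, 0, 60])

```text
t: 22.27
ee_pos: [0.6132, -0.0054, 0.1953]
eef_rot: [-3.038, 1.569, 1.557]
ft_force: [-0.0, 0.1, -0.8]
width: 0.705
```

```bash
python3 -c "
from bench import manip
print(manip.hand_in(), manip.get_obs()['t'])"
```

```text
the job is handed in; nothing more can be done
the job is handed in; nothing more can be done
```

The rolling pin is assembled and handed in, at about 22 s of the 67 s allowed. Hand-in gives no verdict, so the results below are my own checks.

**First push:** I took the axle off its rest at mid-rod, pushed the tip about 80 mm into the bore and let go. The handle drooped about 0.04 rad, roughly 7 mm.

**Second push:** I regripped by the handle with the tool tilted to match the droop, lifted and levelled it, then pushed home against the cork at 6–7 N. The motion stopped hard where the shoulder was expected to seat.

**Bedding:** I held a wrist force of about 17.5–18.5 N for a little over a second. With the cork taking up to 6 N of that, I estimate 11–18 N on the barrel. The highest wrist reading at any point was 18.5 N, though I only saw readings at the end of each move. I then eased off, opened the jaws and backed clear.

**Last checks:**
- **Shoulder position:** the handle's far end measured 80.9 mm from my estimated barrel face, against 80 mm when fully home. That is within the camera's 1–2 mm bias.
- **Alignment:** the handle's tilt was about 0.004 rad and its sideways slope about 0.007 rad. Its offset from the bore axis was about 1 mm.
- **Arm:** the wrist force was near zero before hand-in, so the arm was touching nothing.
- **Bystanders:** the final pictures showed the nearby jars still upright. I never came near the others, but I did not measure any bystander's position again.
- **One disagreement:** the network's last shoulder detection was about 140 pixels away from the axle, so I disregarded it. Its handle and bore-mouth detections did agree with my measurements.

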